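Tip the tall carton over and store it under the low shelf

TASK

The tall carton is too high to stand under the low shelf. First move the spice jar off the shelf's base board and stand it upright on top of the shelf beside the tin; then, without picking the carton up, push it up to the front edge of the base board, tip it over that edge so that it lies flat on the board with its top towards the shelf, and push it in fully home against the back rail. Do not disturb the tin, the pepper mill or the garlic.

Things in the scene. Friction and masses are not known exactly. Their poses are not given: they have to be found in the camera images.
- low_shelf: Low plain-wood worktop shelf, fixed, front to the robot's left. Origin: middle of its base board's front edge, at worktop height; x runs into the shelf (level), y sideways, z up. Base board: 290 long (x 0 to 290), 212 wide, 10 thick; its front edge is the 10 mm high stop. From x = 0 to 165 the board is open above; from 165 to 290 it is roofed by a deck.
- deck_top (a point): Centre of the top of the shelf's deck, where tin and jar stand: 125 (along shelf x) by 212, 118 above the worktop, 12 thick. Axes as the shelf's.
- bay_back (a point): Foot of the back rail's front face, on the base board (shelf x = 278, y = 0, z = 10); the rail is 35 high. The bay below the deck is 188 wide between two side cheeks and 96 high, open at the front.
- carton: Light blue and white cardboard carton, a box 73 (x) by 152 (y) by 169 high (z), 0.4 to 0.85 kg, standing in front of the shelf's front edge, a broad face towards it to within 20 degrees. Origin: centre of its underside; z to its top. Home, it lies with z into the shelf, top touching the back rail, underside at shelf x = 109, sticking out 56 from under the deck.
- carton_top (a point): Centre of the carton's top face, 169 from its origin along the carton's z.
- spice_jar: Clear square spice jar with a yellow cap, 45 x 44 x 100 high, 0.11 kg, standing on the open front part of the base board. Origin: centre of its underside, z up.
- tin: Small green food tin, diameter 57, 72 high, standing on the deck. Origin: centre of its underside. Bystander.
- mill: Brown wooden pepper mill, diameter 55, 138 high, on the worktop beside the deck part of the shelf, on the side far from the robot. Origin: centre of its underside. Bystander. Behind it a fixed wall shelf hangs along the wall, front edge at world x = 710, underside 348 above the worktop: keep arm and gripper clear of it.
- garlic: Head of garlic, 59 x 61 x 60 high, on the worktop beside the deck part of the shelf, on the robot's side. Origin: its underside. Bystander.
There are look-alikes about, which are no part of the job. What is shaped like the spice_jar but black, orange or pink is not meant.

How it is judged:
By the outcome, as a careful person would: the job done as asked, in the order asked, and still so for the second after the job is handed in, with the robot touching nothing.
It also fails if it takes over 69 s, if anything falls off the work surface, if the arm or the gripper's body presses on something with over 40 N, if the wrist force passes 120 N, or if a joint passes its speed limit or range.

ROBOT

A 7-joint arm with a two-finger parallel gripper is mounted at the origin on a cart in front of the work surface, level with it; the furniture and walls round the work are solid. World frame = base frame: x ahead of the robot, y to its left, z up, the work surface at z = 0. Lengths are in m, angles in rad, forces in N, time in s.
With the tool pointing down it reaches from about 0.4 to 0.875 m from the base axis. Payload 6.5 kg.
Tool frame: the origin (TCP) lies on the mounting face of the last link; the fingertips stand 166 mm ahead of it and the grasp point (between the pads) lies 147 mm ahead of it; z points along the fingers, y is the line along which they close (so a half turn about z gives the same grasp; the last joint's range is limited). The gripper opens to 88 mm and grips with 3 to 60 N. Pads are 18 mm wide; open, the fingers measure 123 mm over their backs; the gripper's body (75 mm by 187 mm) begins 45 mm behind the grasp point.
Start: joints at [1.067, 0.536, -0.004, 1.538, 0.003, 1.067, -0.071], TCP at [0.276, -0.589, 0.405] pointing down, gripper open.
Joint ranges: [-2.7, 2.7], [-0.37, 2.16], [-1.27, 1.26], [0.24, 2.4], [-1.31, 4.45], [0.19, 1.91], [-2.76, 2.76]. Speed limits (rad/s): [2.39, 2.39, 3.14, 3.14, 3.14, 3.14, 3.14].

INTERFACE

Orientations are given as a unit quaternion [w, x, y, z].
In Python, from cell import status, eyes, order gives the robot as it stands.
- The arm moves only by the tool move_arm, never from a script. Its argument "plan" is a list that holds one entry, the list of rows, each a list of 7 numbers: the shift along the tool's x, y, z normalised to -1 to 1, where 1 is 0.2 m, then the turn, a rotation vector about the tool's x, y, z normalised to -1 to 1, where 1 is 120 degrees, then the closure, from 0 (fully open) to 1 (shut). In form: [[[tx, ty, tz, ax, ay, az, hand], ...]]. A call has 1 to 10 rows; each row shifts and turns the commanded pose from where the row before left it, along the tool's axes as they then stand; what a row does not reach is not made up. A row lasts 1/12 s, in which the tool goes at most 41.7 mm and 7.16 degrees, less where a joint would pass 70% of its speed; a pose out of reach is approached as far as the arm can. A call with a number of a shift or a turn outside -1 to 1 is refused whole. A call with a gripper value outside its range is refused whole. The fingers move at their own pace and stop on an object; the grip force is fixed at half the most. Time passes only in rows, so rows that do not move let the fingers close. It gives the time, the measured TCP pose, the force, the opening and the grip force at its end, in the units of the state.
- status.read_state(): the state, without advancing time (a new reading comes with each control period).
- eyes.get_image(name): name is "scene" or "top" or "wrist"; returns (picture, depth): 420x560x3 uint8, blue, green, red; 420x560 float32, m along the optical axis (not along the pixel's ray), 0 where there is no reading.
- eyes.camera_model(name): a dict with "camera_matrix" (3x3 intrinsics, pixels), "k1" (the pictures are not rectified: a ray, as slopes to the right and down, at radius r is drawn at 1 + k1 r^2 times it, then the intrinsics apply), "position" and "orientation" of the camera in the world; the wrist camera has in their place "T_tool_cam" (4x4, takes a point from camera to tool coordinates, whose origin is the TCP and whose axes are the flange's). Camera axes: x right, y down, z forward; pixel columns grow to the right and rows downward; lengths in m; the calibration is good to about 2 mm. A picture is of the moment at which its call begins: read the wrist's pose just before it. camera_model takes no time and is no camera call.
- order.job_done(): hands the job in; it is judged then, once.
The state is a dict: "time_s": time; "qpos": joint angles; "dq": joint speeds; "effort": joint torques, N m; "tool_pos": TCP position; "ee_rot": TCP orientation; "force": force on the tool from outside, world axes, zero at the start; "torque": the same for the moment, N m; "width": finger opening in m; "grasp_force": force on a finger pad.
Only numpy, scipy, OpenCV 4.12 (cv2) and the standard library are available. Lean on these libraries where they do the work, as an engineer would, in place of code of your own. Each camera call takes 0.05 s, during which the arm holds its last target. There are 200 camera calls.

## Working session

There is one attempt and no reset: what is moved stays moved. The work goes in short steps, Python scripts to look and compute and a tool call to move; the robot and the scene stay as the last step left them, time stands still between calls to the robot, and variables do not carry over. Pictures are saved under pics/ and viewed, at most 10 in all, crops included, and the job is handed in when it is done.

Besides the shell and the picture viewer there is one more tool, called after ">>>" as name(argument=value, ...), one argument or row to a line, values as JSON. move_arm: Moves the arm, as the interface text tells. Scaled input: -1 to 1 covers 0.2 m each way for a shift and 120 degrees each way for a turn. Its arguments: {"type":"object","properties":{"plan":{"type":"array","items":{"type":"array","items":{"type":"array","items":{"type":"number"}}}}},"required":["plan"]}

```bash
ls; mkdir -p pics
cat > h.py <<'E'
import numpy as np, cv2
from cell import status, eyes, order
from scipy.spatial.transform import Rotation as R
def rot(q): return R.from_quat([q[1],q[2],q[3],q[0]])
def cam(name):
    st=status.read_state(); p,d=eyes.get_image(name); m=eyes.camera_model(name)
    if name=='wrist':
        T=np.eye(4);T[:3,:3]=rot(st['ee_rot']).as_matrix();T[:3,3]=st['tool_pos'];T=T@np.array(m['T_tool_cam'])
    else:
        T=np.eye(4);o=np.array(m['orientation']);T[:3,:3]=rot(o).as_matrix() if o.size==4 else o;T[:3,3]=m['position']
    K=np.array(m['camera_matrix']);h,w=d.shape
    uv=np.stack(np.meshgrid(np.arange(w),np.arange(h)),-1).reshape(-1,1,2).astype(float)
    s=cv2.undistortPoints(uv,K,np.array([m['k1'],0,0,0.])).reshape(h,w,2)
    P=np.concatenate([s,np.ones((h,w,1))],-1)*d[...,None]
    W=P@T[:3,:3].T+T[:3,3]; W[d==0]=np.nan
    return p,d,W
E
python3 - <<'E'
from h import *
print(status.read_state())
for n in ['scene','top']:
    p,d,W=cam(n); cv2.imwrite(f'pics/{n}0.png',p); np.save(f'{n}0.npy',W); print(n,eyes.camera_model(n))
print(eyes.camera_model('wrist'))
E
```

```text
pics
{'time_s': 0.0, 'qpos': array([ 1.06679211,  0.537167  , -0.00443841,  1.53886414,  0.00260355,
        1.06731927, -0.0711986 ]), 'dq': array([ 0.00039309, -0.00120978, -0.00089251, -0.00018304, -0.00108845,
       -0.00097692, -0.00010898]), 'effort': array([-1.74938641e-04, -5.70978963e+01,  9.90575999e-01, -2.51603758e+01,
       -5.62369439e-02,  1.79999729e-02,  1.38954506e-04]), 'tool_pos': array([ 0.27543065, -0.5883931 ,  0.4038418 ]), 'ee_rot': array([-8.38368309e-04,  9.76127950e-01,  2.17194516e-01, -2.54024080e-04]), 'force': array([-0.23119098,  0.52454046, -0.09597459]), 'torque': array([-0.02114051,  0.01083972,  0.02227074]), 'grasp_force': 0.0, 'width': 0.08826908661205007}
scene {'camera_matrix': array([[431.63576851,   0.        , 283.75801504],
       [  0.        , 431.63576851, 211.15461849],
       [  0.        ,   0.        ,   1.        ]]), 'k1': -0.12708992484705492, 'position': array([0.08090896, 0.74076296, 0.70045465]), 'orientation': array([ 0.10117077, -0.19369363,  0.8477918 , -0.48321457])}
top {'camera_matrix': array([[488.92858033,   0.        , 282.59605095],
       [  0.        , 488.92858033, 198.82726188],
       [  0.        ,   0.        ,   1.        ]]), 'k1': 0.00680071863547331, 'position': array([ 0.28122273, -0.18241283,  1.2317716 ]), 'orientation': array([-0.07795969,  0.72800949, -0.6775624 ,  0.06952456])}
{'camera_matrix': array([[316.55326714,   0.        , 282.20768237],
       [  0.        , 316.55326714, 209.71219641],
       [  0.        ,   0.        ,   1.        ]]), 'k1': -0.047290505405219806, 'T_tool_cam': array([[-3.60430553e-04, -9.54569685e-01, -2.97987562e-01,
         7.78984062e-02],
       [ 9.99999636e-01, -5.74513509e-04,  6.30840952e-04,
        -6.90390100e-04],
       [-7.73379529e-04, -2.97987226e-01,  9.54569544e-01,
         1.92745375e-02],
       [ 0.00000000e+00,  0.00000000e+00,  0.00000000e+00,
         1.00000000e+00]])}
```

View pics/scene0.png

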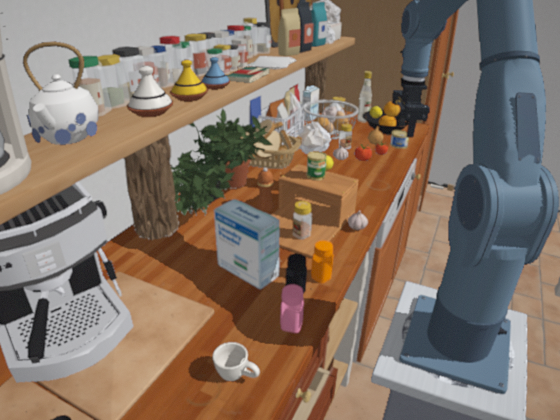

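View pics/top0.png

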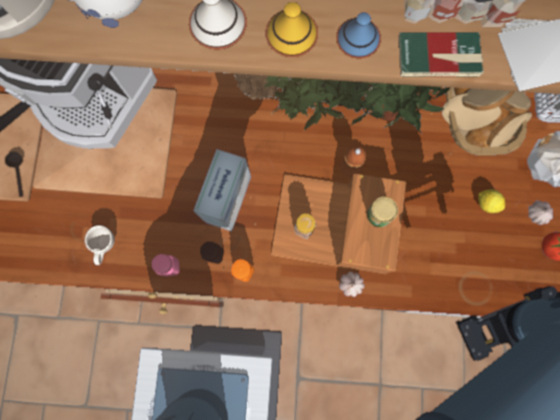

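```bash
cat > m.py <<'E'
from h import *
def rect(name,W,zlo,zhi,box=(0.3,0.72,-0.5,0.3)):
    x,y,z=W[...,0],W[...,1],W[...,2]
    m=(z>zlo)&(z<zhi)&(x>box[0])&(x<box[1])&(y>box[2])&(y<box[3])
    m=cv2.morphologyEx(m.astype(np.uint8),cv2.MORPH_OPEN,np.ones((3,3)))
    n,l,s,c=cv2.connectedComponentsWithStats(m)
    for i in range(1,n):
        if s[i,4]<60: continue
        q=W[l==i]; r=cv2.minAreaRect(q[:,:2].astype(np.float32)*1000)
        print(name,'px',c[i].round(),s[i,4],'z',np.median(q[:,2]).round(4),'ctr',np.round(r[0],1),'size',np.round(r[1],1),'ang',round(r[2],2))
if __name__=='__main__':
    for n in ['top','scene']:
        W=np.load(n+'0.npy')
        rect(n+' carton',W,.16,.178); rect(n+' deck',W,.112,.124); rect(n+' board',W,.006,.0145,(0.3,.72,-.3,.1)); rect(n+' jar',W,.09,.106);rect(n+' tin',W,.18,.2);rect(n+' mill',W,.125,.145,(.5,.72,-.5,0));rect(n+' mid',W,.03,.08)
E
python3 m.py
```

```text
top carton px [219. 185.] 2078 z 0.1701 ctr [530.5 -17.7] size [ 70.8 150.9] ang 75.73
top deck px [351. 157.] 60 z 0.1175 ctr [ 628.6 -314.3] size [35.6 13.2] ang 45.84
top deck px [372. 223.] 4166 z 0.1175 ctr [ 481.5 -373.8] size [125.6 212.6] ang 84.98
top board px [307. 219.] 3778 z 0.0099 ctr [ 494.4 -226.6] size [160.  211.5] ang 85.02
top jar px [209. 250.] 284 z 0.1001 ctr [387.6   2.1] size [41.9 42.1] ang 67.7
top jar px [161. 263.] 293 z 0.1002 ctr [350. 109.] size [41.8 42. ] ang 7.06
top jar px [241. 268.] 285 z 0.1001 ctr [352.  -76.3] size [41.7 41.2] ang 4.53
top tin px [384. 209.] 535 z 0.187 ctr [ 495.1 -383.4] size [55.6 55. ] ang 33.54
top mill px [357. 152.] 94 z 0.1292 ctr [ 639.7 -325.8] size [25.4 22.1] ang 2.81
top mid px [116. 128.] 475 z 0.0608 ctr [683.9 283.4] size [34.6 89.3] ang 66.82
top mid px [349. 167.] 64 z 0.0459 ctr [ 625.8 -320.8] size [33.8 11.2] ang 66.87
top mid px [236. 208.] 140 z 0.0552 ctr [502.6 -46.8] size [  6.3 110.2] ang 72.35
top mid px [110. 241.] 68 z 0.0492 ctr [397.6 252.4] size [11.  41.7] ang 85.47
top mid px [ 96. 254.] 111 
[... 1633 characters left out ...]
.3] size [125.5  12.7] ang 84.97
scene mid px [357. 218.] 139 z 0.0382 ctr [ 334. -332.] size [44.5 42.8] ang 18.31
scene mid px [301. 224.] 272 z 0.0552 ctr [ 461.  -203.3] size [51.3 31.7] ang 22.53
scene mid px [248. 261.] 941 z 0.0555 ctr [523.2  13.9] size [163.7  66.2] ang 10.11
scene mid px [322. 264.] 323 z 0.0547 ctr [343.5 -62.1] size [52.9 28.3] ang 25.91
scene mid px [295. 277.] 315 z 0.0578 ctr [378.2  12.8] size [53.9 29.9] ang 39.78
scene mid px [116. 306.] 386 z 0.0623 ctr [679.6 277.3] size [44.9 80.8] ang 89.71
scene mid px [291. 313.] 383 z 0.0548 ctr [342.4 123.7] size [48.2 24.7] ang 27.87
scene mid px [236. 355.] 514 z 0.0466 ctr [384.8 274. ] size [49.1 93.4] ang 89.82
```

Run:
```python
from h import *
for n,(c,r) in {'top':(306,224),'scene':(302,215)}.items():
    p=cv2.imread(f'pics/{n}0.png'); W=np.load(n+'0.npy')
    hsv=cv2.cvtColor(p,cv2.COLOR_BGR2HSV)
    m=cv2.inRange(hsv,(20,110,90),(34,255,255)); k=np.zeros_like(m); k[r-30:r+30,c-25:c+25]=1; m=m*k
    ys,xs=np.where(m>0); print(n,len(xs),xs.mean(),ys.mean())
    q=W[m>0]; print(np.nanmedian(q,0),np.nanmin(q,0),np.nanmax(q,0), np.isnan(q[:,0]).sum())
    t=q[q[:,2]>np.nanmax(q[:,2])-.006]; print('rect',cv2.minAreaRect((t[:,:2]*1000).astype(np.float32)))
    S=[cv2.resize(x[r-35:r+45,c-40:c+40],None,fx=5,fy=5,interpolation=cv2.INTER_CUBIC) for x in [p]]
    cv2.imwrite(f'pics/c_{n}.png',S[0])
a=np.hstack([cv2.imread('pics/c_top.png'),cv2.imread('pics/c_scene.png')]); cv2.imwrite('pics/crop.png',a)
```

```text
top 215 304.86046511627904 223.72093023255815
[ 0.46180994 -0.21523491  0.11006418] [ 0.44473378 -0.23794589  0.07997226] [ 0.48731932 -0.19556873  0.11611991] 1
rect ((465.5208740234375, -218.0727996826172), (36.79063034057617, 39.79240036010742), 56.017356872558594)
scene 191 302.6282722513089 207.40314136125656
[ 0.46176534 -0.20559607  0.10588784] [ 0.44261289 -0.40374107  0.00485783] [ 0.55691618 -0.19168642  0.11099485] 1
rect ((463.78692626953125, -214.5306854248047), (41.839935302734375, 41.244571685791016), 74.84607696533203)
```

View pics/crop.png

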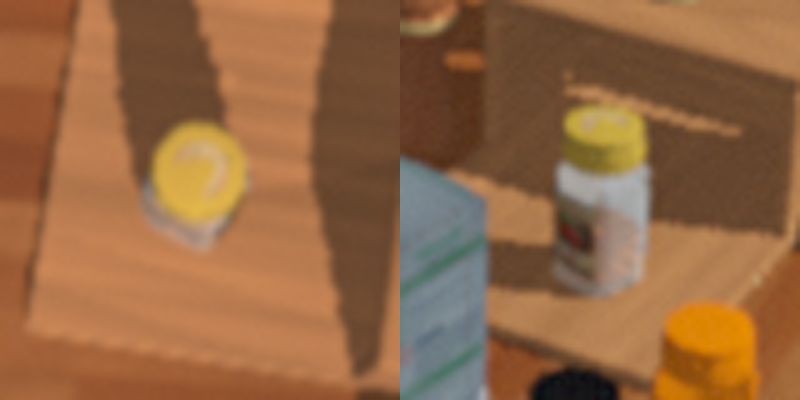

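```bash
cat > pl.py <<'E'
from h import *
import sys
from scipy.spatial.transform import Slerp
# pose: x y z yaw(deg of tool x) tilt(deg, rotation about tool y) 
def target(yaw,tilt=0): return R.from_euler('z',yaw,degrees=True)*R.from_euler('x',180,degrees=True)*R.from_euler('y',tilt,degrees=True)
def plan(wps,hand,step=.04,deg=7,start=None):
    st=status.read_state(); p=np.array(st['tool_pos']); r=rot(st['ee_rot'])
    rows=[]
    for w in wps:
        P=np.array(w[:3]); Q=target(*w[3:5]); n=w[5] if len(w)>5 else 0
        ang=np.degrees((r.inv()*Q).magnitude()); n=max(n,int(np.ceil(max(np.linalg.norm(P-p)/step,ang/deg))),1)
        sl=Slerp([0,1],R.concatenate([r,Q])); p0,r0=p,r
        for i in range(1,n+1):
            pt=p0+(P-p0)*i/n; rt=sl(i/n)
            v=np.r_[r.inv().apply(pt-p)/.2,(r.inv()*rt).as_rotvec()/np.radians(120)].round(3)
            rows.append([float(x)+0. for x in v]+[hand])
            p=p+r.apply(v[:3]*.2); r=r*R.from_rotvec(v[3:]*np.radians(120))
    for i in range(0,len(rows),10): print(str([rows[i:i+10]]).replace(' ',''))
E
python3 - <<'E'
from pl import *
plan([[.465,-.216,.40,-25,0]],0)
E
```

```text
[[[0.15,-0.117,0.002,0.0,0.0,0.038,0],[0.14,-0.128,0.002,0.0,0.0,0.038,0],[0.129,-0.139,0.002,0.0,0.0,0.038,0],[0.118,-0.149,0.002,0.0,0.0,0.038,0],[0.106,-0.158,0.002,0.0,0.0,0.038,0],[0.093,-0.166,0.002,0.0,0.0,0.038,0],[0.079,-0.172,0.002,0.0,0.0,0.038,0],[0.066,-0.179,0.002,0.0,0.0,0.038,0],[0.051,-0.182,0.002,0.0,0.0,0.038,0],[0.036,-0.187,0.001,0.0,0.001,0.037,0]]]
[[[0.022,-0.189,0.002,-0.001,0.0,0.038,0]]]
```

>>> move_arm(
  plan=[
    [[0.15, -0.117, 0.002, 0.0, 0.0, 0.038, 0], [0.14, -0.128, 0.002, 0.0, 0.0, 0.038, 0], [0.13, -0.139, 0.002, 0.0, 0.0, 0.038, 0], [0.118, -0.149, 0.002, 0.0, 0.0, 0.038, 0], [0.106, -0.158, 0.002, 0.0, 0.0, 0.038, 0], [0.093, -0.166, 0.002, 0.0, 0.0, 0.038, 0], [0.079, -0.172, 0.002, 0.0, 0.0, 0.038, 0], [0.066, -0.179, 0.002, 0.0, 0.0, 0.038, 0], [0.051, -0.182, 0.002, 0.0, 0.0, 0.038, 0], [0.036, -0.187, 0.002, 0.0, 0.0, 0.038, 0]],
  ],
)

```text
time_s: 0.93
tool_pos: [0.4484, -0.2482, 0.4005]
ee_rot: [-0.0, 0.984, -0.18, -0.0]
force: [0.4, 0.1, -0.6]
width: 0.0879
grasp_force: 0.0
```

>>> move_arm(
  plan=[
    [[0.022, -0.189, 0.002, 0, 0, 0.038, 0], [0, 0, 0, 0, 0, 0, 0], [0, 0, 0, 0, 0, 0, 0]],
  ],
)

```text
time_s: 1.18
tool_pos: [0.4664, -0.2138, 0.4]
ee_rot: [-0.0, 0.977, -0.214, -0.0]
force: [-1.1, -0.8, -0.7]
width: 0.088
grasp_force: 0.0
```

Run:
```python
from h import *
p,d,W=cam('wrist'); cv2.imwrite('pics/w1.png',p); np.save('w1.npy',W); st=status.read_state(); print(st['tool_pos'],st['ee_rot'],st['qpos'],st['time_s'])
m=(W[...,2]>.1)&(W[...,2]<.117)
import m as M
M.rect('jar',W,.1,.117)
M.rect('jarbody',W,.03,.099); M.rect('deck',W,.112,.124)
```

```text
[ 0.46546721 -0.21586511  0.40007202] [ 1.68883804e-04  9.76428021e-01 -2.15842908e-01 -3.60492789e-04] [ 0.32939454  0.30924094  0.02059108  1.90320699 -0.00728193  0.92988939
 -1.6525391 ] 1.2333
jar px [346.  11.] 83 z 0.1106 ctr [ 583.9 -320.7] size [ 2.1 12. ] ang 86.77
jar px [352.  30.] 61 z 0.1139 ctr [ 569.6 -319.1] size [ 1.4 13.6] ang 88.12
jar px [367.  82.] 82 z 0.1142 ctr [ 528.9 -315.7] size [ 1.4 20.1] ang 85.26
jar px [ 97. 213.] 1777 z 0.1087 ctr [521.5 -52.2] size [  3.8 149.7] ang 75.65
jar px [287. 199.] 1918 z 0.111 ctr [ 466.3 -217.7] size [42.9 43.5] ang 57.83
jar px [212. 353.] 233 z 0.1011 ctr [338.9 -70.1] size [36.2 14.8] ang 64.18
jarbody px [340.  27.] 347 z 0.0638 ctr [ 580.7 -327.8] size [21.1  9. ] ang 54.73
jarbody px [119. 201.] 5009 z 0.0691 ctr [521.5 -52.4] size [  4.  149.7] ang 75.65
jarbody px [286. 171.] 539 z 0.0738 ctr [ 480.3 -223.2] size [45.1 15.2] ang 69.37
jarbody px [393. 216.] 388 z 0.0592 ctr [ 390.3 -311.2] size [ 8.5 21.5] ang 23.48
jarbody px [424. 247.] 488 z 0.0426 ctr [ 326.5 -336.5] size [49.8 29.9] ang 83.47
jarbody px [221. 305.] 841 z 0.0541 ctr [360.4 -84.6] size [49.4 21.6] ang 42.15
deck px [441. 115.] 28022 z 0.1187 ctr [ 479.1 -373.4] size [125.5 211.5] ang 84.93
deck px [ 91. 215.] 1304 z 0.1181 ctr [521.5 -52.2] size [  3.8 149.2] ang 75.8
```

View pics/w1.png

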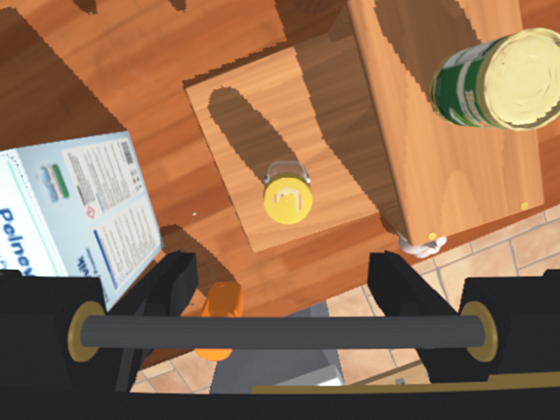

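Run:
```python
from pl import *
plan([[.466,-.2175,.27,-21,0],[.466,-.2175,.230,-21,0,2]],0)
```

```text
[[[0.002,0.001,0.163,0.0,0.0,-0.008,0],[0.001,0.002,0.162,0.0,0.0,-0.008,0],[0.002,0.002,0.163,0.0,0.0,-0.009,0],[0.001,0.001,0.162,0.0,0.0,-0.008,0],[0.0,0.0,0.1,0.0,0.0,0.0,0],[0.0,0.0,0.1,0.0,0.0,0.0,0]]]
```

>>> move_arm(
  plan=[
    [[0.002, 0.002, 0.163, 0, 0, -0.008, 0], [0.002, 0.002, 0.163, 0, 0, -0.008, 0], [0.002, 0.002, 0.163, 0, 0, -0.008, 0], [0.001, 0.001, 0.163, 0, 0, -0.008, 0], [0, 0, 0.1, 0, 0, 0, 0], [0, 0, 0.1, 0, 0, 0, 0], [0, 0, 0, 0, 0, 0, 0.2], [0, 0, 0, 0, 0, 0, 0.6], [0, 0, 0, 0, 0, 0, 1], [0, 0, 0, 0, 0, 0, 1]],
  ],
)

```text
time_s: 2.07
tool_pos: [0.4666, -0.2189, 0.2313]
ee_rot: [0.0, 0.983, -0.185, 0.001]
force: [0.1, 0.1, 0.1]
width: 0.0635
grasp_force: 0.0
```

>>> move_arm(
  plan=[
    [[0, 0, 0, 0, 0, 0, 1], [0, 0, 0, 0, 0, 0, 1], [0, 0, 0, 0, 0, 0, 1], [0, 0, 0, 0, 0, 0, 1]],
  ],
)

```text
time_s: 2.4
tool_pos: [0.4664, -0.2182, 0.2306]
ee_rot: [0.0, 0.983, -0.184, 0.001]
force: [-1.9, 0.2, 6.1]
width: 0.0434
grasp_force: 29.8
```

Run:
```python
from pl import *
p=status.read_state()['tool_pos'];print(p)
plan([[.466,-.2175,.37,-21,0],[.427,-.3775,.37,-5,0],[.427,-.3775,.338,-5,0,3]],1)
```

```text
[ 0.46644637 -0.21815251  0.23059234]
[[[-0.001,-0.001,-0.174,0.0,0.0,0.0,1],[0.0,0.0,-0.175,0.0,0.0,-0.001,1],[-0.001,-0.001,-0.174,0.0,0.0,0.0,1],[-0.001,0.0,-0.174,0.0,-0.001,-0.001,1],[0.021,0.163,0.0,0.0,0.0,-0.027,1],[0.012,0.165,0.0,0.0,0.0,-0.026,1],[0.003,0.164,0.0,0.0,0.0,-0.027,1],[-0.007,0.165,0.0,0.0,0.0,-0.027,1],[-0.016,0.164,0.0,0.0,0.0,-0.026,1],[0.0,0.0,0.053,0.0,0.0,0.0,1]]]
[[[0.0,0.0,0.054,0.0,0.0,0.0,1],[0.0,0.0,0.053,0.0,0.0,0.0,1]]]
```

>>> move_arm(
  plan=[
    [[0, 0, -0.174, 0, 0, 0, 1], [0, 0, -0.174, 0, 0, 0, 1], [0, 0, -0.174, 0, 0, 0, 1], [0, 0, -0.174, 0, 0, 0, 1], [0.021, 0.163, 0, 0, 0, -0.027, 1], [0.012, 0.165, 0, 0, 0, -0.026, 1], [0.003, 0.164, 0, 0, 0, -0.027, 1], [-0.007, 0.165, 0, 0, 0, -0.027, 1], [-0.016, 0.164, 0, 0, 0, -0.026, 1], [0, 0, 0, 0, 0, 0, 1]],
  ],
)

```text
time_s: 3.23
tool_pos: [0.4229, -0.3846, 0.3691]
ee_rot: [0.002, 0.999, -0.049, -0.001]
force: [-1.3, -1.0, -0.7]
width: 0.0436
grasp_force: 29.8
```

>>> move_arm(
  plan=[
    [[0, 0, 0.05, 0, 0, 0, 1], [0, 0, 0.05, 0, 0, 0, 1], [0, 0, 0.04, 0, 0, 0, 1], [0, 0, 0, 0, 0, 0, 1], [0, 0, 0, 0, 0, 0, 1]],
  ],
)

```text
time_s: 3.65
tool_pos: [0.427, -0.3765, 0.34]
ee_rot: [-0.001, 0.999, -0.045, -0.001]
force: [0.0, -0.5, -1.1]
width: 0.0433
grasp_force: 29.8
```

>>> move_arm(
  plan=[
    [[0, 0, 0.006, 0, 0, 0, 1], [0, 0, 0, 0, 0, 0, 1], [0, 0, 0, 0, 0, 0, 1]],
  ],
)

```text
time_s: 3.9
tool_pos: [0.4267, -0.3776, 0.3399]
ee_rot: [-0.0, 0.999, -0.046, -0.0]
force: [-0.3, -0.4, -2.3]
width: 0.0433
grasp_force: 29.8
```

>>> move_arm(
  plan=[
    [[0, 0, 0.004, 0, 0, 0, 1], [0, 0, 0, 0, 0, 0, 1], [0, 0, 0, 0, 0, 0, 1]],
  ],
)

```text
time_s: 4.15
tool_pos: [0.4266, -0.3779, 0.3391]
ee_rot: [0.0, 0.999, -0.046, 0.0]
force: [0.1, 0.7, -1.3]
width: 0.0433
grasp_force: 29.8
```

>>> move_arm(
  plan=[
    [[0, 0, 0.005, 0, 0, 0, 1], [0, 0, 0, 0, 0, 0, 1], [0, 0, 0, 0, 0, 0, 1]],
  ],
)

```text
time_s: 4.4
tool_pos: [0.4267, -0.378, 0.3384]
ee_rot: [0.0, 0.999, -0.046, 0.0]
force: [-0.9, 0.7, 2.9]
width: 0.0436
grasp_force: 29.8
```

>>> move_arm(
  plan=[
    [[0, 0, 0.004, 0, 0, 0, 1], [0, 0, 0, 0, 0, 0, 1], [0, 0, 0, 0, 0, 0, 1]],
  ],
)

```text
time_s: 4.65
tool_pos: [0.4268, -0.378, 0.3384]
ee_rot: [0.0, 0.999, -0.046, 0.0]
force: [-1.5, 2.2, 8.3]
width: 0.0435
grasp_force: 29.8
```

Run:
```python
from pl import *
W=np.load('top0.npy')
for a,b in [(.58,.61),(.61,.64),(.64,.67),(.67,.7)]:
    m=(W[...,0]>a)&(W[...,0]<b)&(W[...,1]>-.3)&(W[...,1]<.3); print(a,np.nanmax(W[m][:,2]), W[m][np.nanargmax(W[m][:,2])])
plan([[.427,-.378,.42,-5,0],[.49,0,.42,45,0],[.55,.18,.40,75.65,0]],0)
```

```text
0.58 0.17597775689835693 [ 0.58815168 -0.0482968   0.17597776]
0.61 0.16949849652855797 [ 0.61066277 -0.00450409  0.1694985 ]
0.64 0.3146890824725387 [0.6676763  0.28482154 0.31468908]
0.67 0.33595690717858373 [0.6767509  0.28888748 0.33595691]
[[[0.001,0.0,-0.136,0.0,0.0,-0.001,0],[0.0,0.0,-0.136,0.0,0.0,-0.001,0],[0.001,0.0,-0.136,0.0,0.0,0.0,0],[0.015,-0.191,0.0,0.0,0.0,-0.042,0],[0.031,-0.189,0.0,0.0,0.0,-0.041,0],[0.048,-0.186,0.0,0.0,0.0,-0.042,0],[0.063,-0.18,0.0,0.0,0.0,-0.042,0],[0.08,-0.175,0.0,0.0,0.0,-0.041,0],[0.094,-0.167,0.0,0.0,0.0,-0.042,0],[0.108,-0.158,0.0,0.0,0.0,-0.042,0]]]
[[[0.122,-0.148,-0.001,0.0,0.0,-0.042,0],[0.134,-0.137,0.0,0.0,0.0,-0.041,0],[0.145,-0.124,0.0,0.0,0.0,-0.042,0],[0.17,-0.085,0.02,0.0,0.0,-0.051,0],[0.178,-0.066,0.02,0.0,0.0,-0.051,0],[0.184,-0.047,0.02,0.0,0.0,-0.051,0],[0.188,-0.027,0.02,0.0,0.0,-0.051,0],[0.189,-0.007,0.02,0.0,0.0,-0.051,0]]]
```

>>> move_arm(
  plan=[
    [[0, 0, -0.004, 0, 0, 0, 0.4], [0, 0, 0, 0, 0, 0, 0], [0, 0, 0, 0, 0, 0, 0], [0, 0, 0, 0, 0, 0, 0], [0, 0, -0.1, 0, 0, 0, 0], [0, 0, -0.15, 0, 0, 0, 0], [0, 0, -0.16, 0, 0, 0, 0]],
  ],
)

```text
time_s: 5.23
tool_pos: [0.4261, -0.3776, 0.4198]
ee_rot: [-0.001, 0.999, -0.046, -0.001]
force: [1.1, -0.9, 0.5]
width: 0.0871
grasp_force: 0.0
```

>>> move_arm(
  plan=[
    [[0.015, -0.191, 0, 0, 0, -0.042, 0], [0.031, -0.189, 0, 0, 0, -0.042, 0], [0.048, -0.186, 0, 0, 0, -0.042, 0], [0.063, -0.18, 0, 0, 0, -0.042, 0], [0.08, -0.175, 0, 0, 0, -0.042, 0], [0.094, -0.167, 0, 0, 0, -0.042, 0], [0.108, -0.158, 0, 0, 0, -0.042, 0], [0.122, -0.148, 0, 0, 0, -0.042, 0], [0.134, -0.137, 0, 0, 0, -0.042, 0], [0.145, -0.124, 0, 0, 0, -0.042, 0]],
  ],
)

```text
time_s: 6.07
tool_pos: [0.4898, 0.0017, 0.4202]
ee_rot: [0.0, 0.923, 0.386, 0.0]
force: [0.5, -0.7, 0.5]
width: 0.0879
grasp_force: 0.0
```

>>> move_arm(
  plan=[
    [[0.17, -0.085, 0.02, 0, 0, -0.051, 0], [0.178, -0.066, 0.02, 0, 0, -0.051, 0], [0.184, -0.047, 0.02, 0, 0, -0.051, 0], [0.188, -0.027, 0.02, 0, 0, -0.051, 0], [0.19, -0.007, 0.02, 0, 0, -0.051, 0], [0, 0, 0, 0, 0, 0, 0], [0, 0, 0, 0, 0, 0, 0]],
  ],
)

```text
time_s: 6.65
tool_pos: [0.5494, 0.1824, 0.3994]
ee_rot: [-0.001, 0.788, 0.615, -0.0]
force: [-0.7, -1.2, -0.7]
width: 0.0882
grasp_force: 0.0
```

Run:
```python
from pl import *
import m as M
s=status.read_state(); print(s['qpos'],s['tool_pos'])
p,d,W=cam('top'); M.rect('jar',W,.20,.225); M.rect('tin',W,.18,.196); M.rect('carton',W,.16,.178)
p,d,W=cam('scene'); cv2.imwrite('pics/s2.png',p); M.rect('jar',W,.205,.225); M.rect('carton',W,.16,.178)
p,d,W=cam('wrist'); M.rect('wr carton',W,.16,.178)
# pushing start: tip front corner 25mm off far face
n=np.array([np.cos(np.radians(75.65)),np.sin(np.radians(75.65))]); c=np.array([.5305,-.017])
f=c+n*(.0365+.025+.1093); print(f)
plan([[*(f+n*.02),.30,75.65,-38],[*f,.165,75.65,-38]],0)
```

```text
[-0.03426079  0.46718573 -0.48520245  1.71517828  0.24692246  1.02127543
 -0.85097325] [0.54936197 0.18243695 0.39936636]
jar px [408. 117.] 90 z 0.2064 ctr [ 703.9 -428.2] size [27.5 20.9] ang 61.91
jar px [382. 239.] 378 z 0.218 ctr [ 425.9 -376.8] size [41.3 42.9] ang 1.52
tin px [384. 209.] 531 z 0.187 ctr [ 494.5 -384. ] size [54.  55.6] ang 5.17
carton px [219. 185.] 2073 z 0.1701 ctr [530.5 -17.6] size [ 71.  151.1] ang 75.94
jar px [338. 152.] 118 z 0.2159 ctr [ 424.7 -374.7] size [40.8 45.2] ang 19.67
carton px [316. 163.] 97 z 0.1695 ctr [ 486.8 -363.3] size [54.6 25.1] ang 17.94
carton px [337. 168.] 96 z 0.1687 ctr [ 417.  -361.6] size [50.  26.5] ang 31.92
carton px [249. 217.] 1048 z 0.1683 ctr [528.5 -14.5] size [ 72.  151.6] ang 75.13
wr carton px [474.  38.] 783 z 0.1667 ctr [697.  267.7] size [17.5 16.2] ang 75.57
wr carton px [242. 391.] 95 z 0.1634 ctr [474.8  32.6] size [ 3.7 16.6] ang 74.79
[0.57283185 0.14847101]
[[[-0.003,0.025,0.083,0.0,-0.053,0.0,0],[0.007,0.025,0.083,0.0,-0.052,0.0,0],[0.015,0.025,0.082,0.0,-0.053,0.0,0],[0.025,0.025,0.08,0.0,-0.053,0.0,0],[0.033,0.025,0.076,0.0,-0.052,0.0,0],[0.041,0.025,0.073,0.0,-0.053,-0.001,0],[0.084,0.0,0.148,0.0,0.0,0.0,0],[0.084,0.0,0.149,0.0,0.0,0.0,0],[0.085,0.0,0.148,0.0,0.0,0.0,0],[0.084,0.0,0.148,0.0,0.0,0.0,0]]]
```

>>> move_arm(
  plan=[
    [[-0.003, 0.025, 0.083, 0, -0.053, 0, 0], [0.007, 0.025, 0.083, 0, -0.052, 0, 0], [0.015, 0.025, 0.082, 0, -0.053, 0, 0], [0.025, 0.025, 0.08, 0, -0.053, 0, 0], [0.033, 0.025, 0.076, 0, -0.052, 0, 0], [0.041, 0.025, 0.073, 0, -0.053, 0, 0], [0, 0, 0, 0, 0, 0, 0], [0, 0, 0, 0, 0, 0, 0]],
  ],
)

```text
time_s: 7.47
tool_pos: [0.5777, 0.1689, 0.2995]
ee_rot: [0.198, 0.747, 0.58, -0.257]
force: [-0.4, 1.0, 0.6]
width: 0.0878
grasp_force: 0.0
```

Run:
```python
from pl import *
s=status.read_state(); print(s['qpos'],s['tool_pos'])
r=rot(s['ee_rot']); print((target(75.65,-38).inv()*r).magnitude()*57.3)
plan([[.5728,.1485,.165,75.65,-38]],0)
```

```text
[-0.3120989   0.72686968 -0.25308212  1.59431901  0.61812122  1.41061246
 -1.07907214] [0.57766122 0.16890808 0.2994603 ]
0.15678116112423798
[[[0.082,0.001,0.149,0.0,0.0,0.0,0],[0.083,0.0,0.149,0.0,-0.001,0.0,0],[0.083,0.001,0.148,0.0,0.0,0.0,0],[0.083,0.001,0.149,-0.001,0.0,0.0,0]]]
```

>>> move_arm(
  plan=[
    [[0.083, 0, 0.149, 0, 0, 0, 0], [0.083, 0, 0.149, 0, 0, 0, 0], [0.083, 0, 0.149, 0, 0, 0, 0], [0.083, 0, 0.149, 0, 0, 0, 0], [0, 0, 0, 0, 0, 0, 0], [0, 0, 0, 0, 0, 0, 0]],
  ],
)

```text
time_s: 7.97
tool_pos: [0.5728, 0.1483, 0.1663]
ee_rot: [0.199, 0.747, 0.58, -0.257]
force: [-0.2, 0.2, 1.6]
width: 0.0882
grasp_force: 0.0
```

```bash
cat >> pl.py <<'E'
O=np.array([.5001,-.1469]); SX=np.array([-.0872,-.9962]); SY=np.array([.9962,-.0872])
def sh(a,b): return O+SX*a+SY*b
def toshelf(p): d=np.array(p[:2])-O; return np.array([d@SX,d@SY])
E
python3 - <<'E'
from pl import *
s=status.read_state(); print(s['qpos'],s['tool_pos'],s['force'])
n=np.array([np.cos(np.radians(75.65)),np.sin(np.radians(75.65))]); c=np.array([.5305,-.017])
P1=c+n*(.0365+.1093); P2=P1+SX*.06-SY*.018; P3=sh(-.0385-.0365-.1093,0)
print(toshelf(c),P1,P2,P3)
plan([[*P1,.165,75.65,-38,5],[*P2,.165,75.65,-38,11],[*P3,.165,85,-38,8]],0)
E
```

```text
[-0.308401    0.90772195 -0.21746429  1.63972117  0.692958    1.21358854
 -1.18993862] [0.57282192 0.1482501  0.16630543] [-0.24959614  0.20541181  1.57592255]
[-0.13205726  0.0189572 ] [0.56663573 0.12425101] [0.54347213 0.06604861] [0.51617096 0.03669966]
[[[-0.019,0.0,0.016,0.0,0.0,0.0,0],[-0.019,0.0,0.016,0.0,0.0,0.0,0],[-0.018,0.0,0.017,0.0,-0.001,0.0,0],[-0.019,0.0,0.016,0.0,0.0,0.0,0],[-0.019,0.0,0.016,-0.001,0.0,0.0,0],[-0.022,-0.004,0.017,0.0,0.0,0.0,0],[-0.022,-0.003,0.018,0.0,0.0,0.0,0],[-0.023,-0.004,0.017,0.0,0.0,0.0,0],[-0.022,-0.004,0.018,0.0,0.0,0.0,0],[-0.022,-0.003,0.017,0.0,0.0,0.0,0]]]
[[[-0.022,-0.004,0.017,0.0,0.0,0.0,0],[-0.023,-0.004,0.018,0.0,0.0,0.0,0],[-0.022,-0.003,0.017,0.0,0.0,0.0,0],[-0.022,-0.004,0.018,0.0,0.0,0.0,0],[-0.022,-0.004,0.017,0.0,0.0,0.0,0],[-0.023,-0.003,0.017,0.0,0.0,0.0,0],[-0.017,-0.012,0.014,-0.006,0.0,-0.008,0],[-0.017,-0.013,0.013,-0.006,0.0,-0.007,0],[-0.017,-0.012,0.013,-0.006,0.0,-0.008,0],[-0.017,-0.014,0.013,-0.006,0.0,-0.008,0]]]
[[[-0.016,-0.014,0.013,-0.006,0.0,-0.008,0],[-0.017,-0.014,0.013,-0.006,0.0,-0.007,0],[-0.016,-0.014,0.013,-0.006,0.0,-0.008,0],[-0.015,-0.015,0.012,-0.005,0.0,-0.008,0]]]
```

>>> move_arm(
  plan=[
    [[-0.019, 0, 0.016, 0, 0, 0, 0], [-0.019, 0, 0.016, 0, 0, 0, 0], [-0.019, 0, 0.016, 0, 0, 0, 0], [-0.019, 0, 0.016, 0, 0, 0, 0], [-0.019, 0, 0.016, 0, 0, 0, 0], [-0.022, -0.004, 0.017, 0, 0, 0, 0], [-0.022, -0.004, 0.018, 0, 0, 0, 0], [-0.022, -0.004, 0.017, 0, 0, 0, 0], [-0.022, -0.004, 0.018, 0, 0, 0, 0], [-0.022, -0.004, 0.017, 0, 0, 0, 0]],
  ],
)

```text
time_s: 8.8
tool_pos: [0.557, 0.1013, 0.1653]
ee_rot: [0.199, 0.747, 0.582, -0.253]
force: [2.7, 7.5, 5.0]
width: 0.088
grasp_force: 3.9
```

```bash
cat > ck.py <<'E'
from pl import *
import m as M
s=status.read_state(); print(s['time_s'],s['tool_pos'],s['force'],toshelf(s['tool_pos']))
p,d,W=cam('top'); M.rect('carton',W,.155,.185)
E
python3 ck.py
```

```text
8.8 [0.55695534 0.1013166  0.16532589] [2.67541476 7.46089873 4.97873747] [-0.25223116  0.03499481]
carton px [228. 189.] 2110 z 0.1699 ctr [522.6 -38.6] size [ 71. 151.] ang 75.74
carton px [176. 176.] 340 z 0.1747 ctr [548.8  81. ] size [44.3 74.5] ang 66.55
```

>>> move_arm(
  plan=[
    [[-0.022, -0.004, 0.017, 0, 0, 0, 0], [-0.022, -0.004, 0.018, 0, 0, 0, 0], [-0.022, -0.004, 0.017, 0, 0, 0, 0], [-0.022, -0.004, 0.018, 0, 0, 0, 0], [-0.022, -0.004, 0.017, 0, 0, 0, 0], [-0.022, -0.004, 0.017, 0, 0, 0, 0], [-0.017, -0.012, 0.014, -0.006, 0, -0.008, 0], [-0.017, -0.013, 0.013, -0.006, 0, -0.008, 0], [-0.017, -0.012, 0.013, -0.006, 0, -0.008, 0], [-0.017, -0.014, 0.013, -0.006, 0, -0.008, 0]],
  ],
)

```text
time_s: 9.68
tool_pos: [0.53, 0.0556, 0.165]
ee_rot: [0.209, 0.721, 0.613, -0.245]
force: [1.6, 9.1, 6.1]
width: 0.0881
grasp_force: 4.4
```

```bash
python3 ck.py; python3 -c "
from pl import *
plan([[*sh(-.0385-.0365-.1093,0),.165,85,-38,5]],0)"
```

```text
9.6833 [0.52996704 0.0556137  0.16496145] [1.61112825 9.12157566 6.0917556 ] [-0.20434855  0.01209435]
carton px [105. 106.] 61 z 0.1663 ctr [697.3 267.7] size [15.2 16.2] ang 3.68
carton px [417. 123.] 60 z 0.1658 ctr [ 704.6 -457.3] size [27.  10.5] ang 19.86
carton px [249. 197.] 2116 z 0.1702 ctr [506.9 -86.3] size [ 70.9 151.2] ang 80.44
carton px [196. 189.] 328 z 0.1744 ctr [523.7  34.4] size [42.5 75. ] ang 71.89
[[[-0.016,-0.01,0.012,-0.004,0.0,-0.006,0],[-0.015,-0.01,0.012,-0.005,-0.001,-0.005,0],[-0.016,-0.011,0.012,-0.004,0.0,-0.006,0],[-0.015,-0.011,0.011,-0.004,-0.001,-0.005,0],[-0.015,-0.011,0.012,-0.004,0.0,-0.006,0]]]
```

>>> move_arm(
  plan=[
    [[-0.016, -0.01, 0.012, -0.004, 0, -0.006, 0], [-0.016, -0.01, 0.012, -0.004, 0, -0.006, 0], [-0.016, -0.01, 0.012, -0.004, 0, -0.006, 0], [-0.016, -0.01, 0.012, -0.004, 0, -0.006, 0], [-0.016, -0.01, 0.012, -0.004, 0, -0.006, 0], [-0.008, 0, 0.006, 0, 0, 0, 0], [-0.008, 0, 0.006, 0, 0, 0, 0]],
  ],
)

```text
time_s: 10.32
tool_pos: [0.5167, 0.0325, 0.1649]
ee_rot: [0.216, 0.697, 0.64, -0.24]
force: [1.0, 11.1, 5.4]
width: 0.0881
grasp_force: 5.6
```

```bash
python3 ck.py
```

```text
10.3167 [0.51667128 0.03252708 0.16487795] [ 1.02866738 11.12700494  5.36309927] [-0.18019027  0.00086227]
carton px [105. 106.] 68 z 0.165 ctr [697.  267.2] size [17.  17.2] ang 71.56
carton px [417. 123.] 60 z 0.1668 ctr [ 704.4 -456. ] size [25.7 11.7] ang 13.04
carton px [260. 199.] 2100 z 0.1701 ctr [ 503.5 -110.8] size [ 70.6 150.4] ang 84.63
carton px [206. 195.] 307 z 0.174 ctr [509.1   7.2] size [40.8 73.5] ang 70.27
```

Run:
```python
from pl import *
plan([[*sh(-.20,0),.18,85,-38],[*sh(-.20,0),.265,85,-38],[*sh(-.184,0),.265,85,-38,2],[*sh(-.134,0),.265,85,-38,10],[*sh(-.114,0),.265,85,-38,5]],0)
```

```text
[[[0.032,-0.005,-0.12,-0.002,-0.003,0.001,0],[-0.087,0.0,-0.112,0.0,0.0,0.0,0],[-0.087,0.0,-0.111,0.0,0.0,0.0,0],[-0.088,0.0,-0.112,0.0,0.0,0.0,0],[-0.031,0.0,0.025,0.0,0.0,0.0,0],[-0.032,0.0,0.024,0.0,0.0,0.0,0],[-0.02,0.0,0.015,0.0,0.0,0.0,0],[-0.019,0.0,0.016,0.0,0.0,0.0,0],[-0.02,0.0,0.015,0.0,0.0,0.0,0],[-0.02,0.0,0.016,0.0,0.0,0.0,0]]]
[[[-0.019,0.0,0.015,0.0,0.0,0.0,0],[-0.02,0.0,0.016,0.0,0.0,0.0,0],[-0.02,0.0,0.015,0.0,0.0,0.0,0],[-0.019,0.0,0.015,0.0,0.0,0.0,0],[-0.02,0.0,0.016,0.0,0.0,0.0,0],[-0.02,0.0,0.015,0.0,0.0,0.0,0],[-0.016,0.0,0.012,0.0,0.0,0.0,0],[-0.015,0.0,0.013,0.0,0.0,0.0,0],[-0.016,0.0,0.012,0.0,0.0,0.0,0],[-0.016,0.0,0.012,0.0,0.0,0.0,0]]]
[[[-0.016,0.0,0.013,0.0,0.0,0.0,0]]]
```

>>> move_arm(
  plan=[
    [[0.032, -0.005, -0.12, -0.002, -0.003, 0, 0], [-0.087, 0, -0.112, 0, 0, 0, 0], [-0.087, 0, -0.112, 0, 0, 0, 0], [-0.087, 0, -0.112, 0, 0, 0, 0], [-0.031, 0, 0.025, 0, 0, 0, 0], [-0.031, 0, 0.025, 0, 0, 0, 0], [-0.02, 0, 0.015, 0, 0, 0, 0], [-0.02, 0, 0.015, 0, 0, 0, 0], [-0.02, 0, 0.015, 0, 0, 0, 0], [-0.02, 0, 0.015, 0, 0, 0, 0]],
  ],
)

```text
time_s: 11.2
tool_pos: [0.5141, 0.0149, 0.2642]
ee_rot: [0.22, 0.696, 0.639, -0.243]
force: [0.3, 1.8, 2.6]
width: 0.0884
grasp_force: 1.5
```

Run:
```python
from pl import *
s=status.read_state(); print(s['time_s'],s['tool_pos'],s['force'],toshelf(s['tool_pos']))
p,d,W=cam('scene'); cv2.imwrite('pics/s3.png',p)
```

```text
11.2 [0.51407656 0.01490142 0.26415836] [0.2701821  1.77880437 2.622676  ] [-0.16240533 -0.00018563]
```

View pics/s3.png

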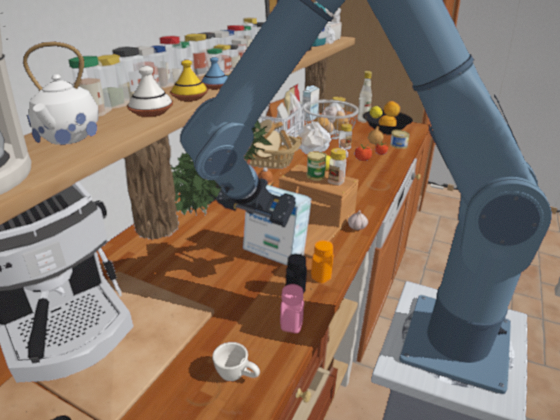

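>>> move_arm(
  plan=[
    [[-0.02, 0, 0.015, 0, 0, 0, 0], [-0.02, 0, 0.016, 0, 0, 0, 0], [-0.02, 0, 0.015, 0, 0, 0, 0], [-0.02, 0, 0.016, 0, 0, 0, 0], [-0.02, 0, 0.015, 0, 0, 0, 0], [-0.02, 0, 0.015, 0, 0, 0, 0]],
  ],
)

```text
time_s: 11.75
tool_pos: [0.5115, -0.0158, 0.2652]
ee_rot: [0.22, 0.696, 0.638, -0.243]
force: [0.5, 0.3, 1.0]
width: 0.0884
grasp_force: 0.3
```

>>> move_arm(
  plan=[
    [[-0.016, 0, 0.012, 0, 0, 0, 0], [-0.016, 0, 0.012, 0, 0, 0, 0], [-0.016, 0, 0.012, 0, 0, 0, 0], [0, 0, 0, 0, 0, 0, 0], [0, 0, 0, 0, 0, 0, 0]],
  ],
)

```text
time_s: 12.17
tool_pos: [0.5106, -0.0271, 0.2655]
ee_rot: [0.22, 0.696, 0.639, -0.243]
force: [-1.4, 1.2, -0.1]
width: 0.0882
grasp_force: 0.0
```

Run:
```python
from pl import *
import m as M
s=status.read_state(); print(s['time_s'],s['tool_pos'],s['force'],toshelf(s['tool_pos']))
p,d,W=cam('top'); M.rect('lying',W,.07,.095,(.38,.62,-.4,.1)); M.rect('any',W,.1,.2,(.38,.62,-.3,.1))
p,d,W=cam('scene');M.rect('lying',W,.07,.095,(.38,.62,-.4,.1))
```

```text
12.1667 [ 0.5105923  -0.02710774  0.26551774] [-1.38540922  1.23736475 -0.1347205 ] [-1.20251973e-01  6.54479180e-06]
lying px [264. 202.] 252 z 0.082 ctr [ 515.7 -116.4] size [20.2 89.5] ang 86.65
lying px [260. 232.] 90 z 0.0819 ctr [ 441.3 -112. ] size [25.8 20.1] ang 4.93
any px [294. 207.] 3602 z 0.1462 ctr [ 498.2 -175. ] size [153.4 152. ] ang 85.04
lying px [282. 225.] 851 z 0.0824 ctr [ 476.5 -140.6] size [187.2 103.5] ang 26.85
lying px [290. 268.] 68 z 0.083 ctr [392.5  23. ] size [ 6.5 25. ] ang 71.11
```

>>> move_arm(
  plan=[
    [[0, 0, -0.05, 0, 0, 0, 0], [0, 0, -0.05, 0, 0, 0, 0], [0, 0, -0.1, 0, 0, 0, 0], [0, 0, -0.1, 0, 0, 0, 0], [0, 0, 0, 0, 0, 0, 0], [0, 0, 0, 0, 0, 0, 0]],
  ],
)

```text
time_s: 12.77
tool_pos: [0.5145, 0.0113, 0.3137]
ee_rot: [0.221, 0.696, 0.639, -0.241]
force: [0.7, 0.6, -0.2]
width: 0.088
grasp_force: 0.0
```

Run:
```python
from pl import *
import m as M
s=status.read_state(); print(s['time_s'],s['tool_pos'],s['force'],toshelf(s['tool_pos']))
p,d,W=cam('top'); cv2.imwrite('pics/t4.png',p); M.rect('lying',W,.075,.09,(.38,.62,-.4,.1)); M.rect('any',W,.1,.2,(.38,.62,-.5,.1))
p,d,W=cam('scene');M.rect('lying',W,.075,.09,(.38,.62,-.4,.1))
```

```text
12.7667 [0.51454216 0.01128802 0.3136737 ] [ 0.71759417  0.57115887 -0.19822663] [-0.15884626  0.00059328]
lying px [302. 213.] 4371 z 0.0816 ctr [ 495.7 -208.6] size [169.9 151.7] ang 84.73
any px [372. 219.] 4420 z 0.1182 ctr [ 481.8 -373.7] size [125.7 212.7] ang 85.06
lying px [292. 216.] 1588 z 0.0795 ctr [ 492.7 -206.2] size [174.4 151.7] ang 84.23
```

View pics/t4.png

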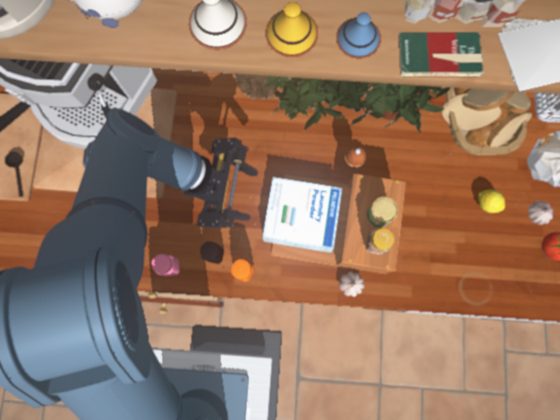

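Run:
```python
from pl import *
plan([[*sh(-.16,.001),.170,85,-38],[*sh(-.14,.001),.170,85,-38,2]],0)
print('push'); d=sh(.01,0)-sh(0,0); r=target(85,-38); print(r.inv().apply([*d,0])/.2)
```

```text
[[[0.113,0.002,0.138,0.0,0.001,0.0,0],[0.113,0.002,0.137,-0.001,0.0,0.001,0],[0.112,0.002,0.138,0.0,0.001,0.0,0],[0.113,0.001,0.138,-0.001,0.0,0.0,0],[-0.04,0.0,0.031,0.0,0.0,0.0,0],[-0.039,0.0,0.031,0.0,0.0,0.0,0]]]
push
[-3.94008978e-02 -2.18133742e-06  3.07833551e-02]
```

>>> move_arm(
  plan=[
    [[0.113, 0.002, 0.138, 0, 0, 0, 0], [0.113, 0.002, 0.138, 0, 0, 0, 0], [0.113, 0.002, 0.138, 0, 0, 0, 0], [0.113, 0.002, 0.138, 0, 0, 0, 0], [-0.039, 0, 0.031, 0, 0, 0, 0], [-0.039, 0, 0.031, 0, 0, 0, 0], [0, 0, 0, 0, 0, 0, 0]],
  ],
)

```text
time_s: 13.45
tool_pos: [0.5134, -0.0109, 0.1713]
ee_rot: [0.221, 0.697, 0.637, -0.245]
force: [-0.5, -0.6, 0.3]
width: 0.0883
grasp_force: 0.0
```

>>> move_arm(
  plan=[
    [[-0.024, 0, 0.0185, 0, 0, 0, 0], [-0.024, 0, 0.0185, 0, 0, 0, 0], [-0.024, 0, 0.0185, 0, 0, 0, 0], [-0.024, 0, 0.0185, 0, 0, 0, 0], [-0.024, 0, 0.0185, 0, 0, 0, 0], [-0.024, 0, 0.0185, 0, 0, 0, 0], [-0.024, 0, 0.0185, 0, 0, 0, 0], [-0.024, 0, 0.0185, 0, 0, 0, 0], [-0.024, 0, 0.0185, 0, 0, 0, 0], [-0.024, 0, 0.0185, 0, 0, 0, 0]],
  ],
)

```text
time_s: 14.28
tool_pos: [0.5095, -0.0665, 0.1724]
ee_rot: [0.221, 0.696, 0.639, -0.24]
force: [0.4, 5.2, 1.1]
width: 0.0884
grasp_force: 2.6
```

```bash
cat > ck2.py <<'E'
from pl import *
import m as M
s=status.read_state(); print(s['time_s'],s['tool_pos'],s['force'],toshelf(s['tool_pos']),s['qpos'].round(2))
p,d,W=cam('top'); M.rect('lying',W,.075,.09,(.38,.62,-.4,.1)); M.rect('tin/jar',W,.18,.23,(.38,.62,-.5,-.3))
p,d,W=cam('scene');M.rect('lying s',W,.075,.09,(.38,.62,-.4,.1))
E
python3 ck2.py
```

```text
14.2833 [ 0.50953658 -0.066458    0.172412  ] [0.39788481 5.24364183 1.13628754] [-0.08095919  0.00238617] [-0.08  0.76 -0.09  1.99  1.    0.88 -1.09]
lying px [317. 215.] 3617 z 0.0816 ctr [ 493.4 -244.6] size [140.3 151.2] ang 85.04
tin/jar px [384. 209.] 534 z 0.1868 ctr [ 495.3 -383.8] size [53.7 55. ] ang 3.16
tin/jar px [381. 239.] 439 z 0.2173 ctr [ 427.1 -376.2] size [43.4 44. ] ang 83.38
lying s px [306. 203.] 1078 z 0.0797 ctr [ 489.7 -260.8] size [173.2 152.7] ang 84.9
```

>>> move_arm(
  plan=[
    [[-0.024, 0, 0.0185, 0, 0, 0, 0], [-0.024, 0, 0.0185, 0, 0, 0, 0], [-0.024, 0, 0.0185, 0, 0, 0, 0], [-0.024, 0, 0.0185, 0, 0, 0, 0], [-0.024, 0, 0.0185, 0, 0, 0, 0], [-0.024, 0, 0.0185, 0, 0, 0, 0], [-0.024, 0, 0.0185, 0, 0, 0, 0], [-0.024, 0, 0.0185, 0, 0, 0, 0], [-0.024, 0, 0.0185, 0, 0, 0, 0], [-0.024, 0, 0.0185, 0, 0, 0, 0]],
  ],
)

```text
time_s: 15.22
tool_pos: [0.5039, -0.1268, 0.1722]
ee_rot: [0.22, 0.696, 0.639, -0.241]
force: [1.2, 5.8, 1.2]
width: 0.088
grasp_force: 2.8
```

>>> move_arm(
  plan=[
    [[-0.012, 0, 0.009, 0, 0, 0, 0], [-0.012, 0, 0.009, 0, 0, 0, 0], [-0.012, 0, 0.009, 0, 0, 0, 0], [-0.012, 0, 0.009, 0, 0, 0, 0], [0, 0, 0, 0, 0, 0, 0]],
  ],
)

```text
time_s: 15.63
tool_pos: [0.5024, -0.1397, 0.1721]
ee_rot: [0.22, 0.696, 0.639, -0.242]
force: [1.1, 3.2, 1.3]
width: 0.0881
grasp_force: 1.9
```

```bash
python3 ck2.py
```

```text
15.6333 [ 0.50241003 -0.13967076  0.1721183 ] [1.14708532 3.1659483  1.27905143] [-0.0074032   0.00167086] [ 0.02  0.76 -0.04  2.01  1.08  0.8  -1.04]
lying px [332. 217.] 1692 z 0.0813 ctr [ 489.5 -281.3] size [ 66.3 150.5] ang 84.9
tin/jar px [384. 209.] 538 z 0.1868 ctr [ 494.9 -383. ] size [53.9 56. ] ang 5.27
tin/jar px [381. 240.] 438 z 0.2172 ctr [ 426.9 -376.4] size [44.  44.2] ang 79.02
lying s px [316. 198.] 405 z 0.0797 ctr [ 473.2 -302.2] size [105.4 127.8] ang 83.84
```

>>> move_arm(
  plan=[
    [[-0.008, 0, 0.006, 0, 0, 0, 0], [-0.008, 0, 0.006, 0, 0, 0, 0], [-0.008, 0, 0.006, 0, 0, 0, 0], [0, 0, 0, 0, 0, 0, 0]],
  ],
)

```text
time_s: 16.07
tool_pos: [0.5018, -0.1454, 0.172]
ee_rot: [0.22, 0.696, 0.639, -0.242]
force: [1.2, 5.3, 2.4]
width: 0.0881
grasp_force: 2.6
```

>>> move_arm(
  plan=[
    [[-0.006, 0, 0.0045, 0, 0, 0, 0], [-0.006, 0, 0.0045, 0, 0, 0, 0], [0, 0, 0, 0, 0, 0, 0]],
  ],
)

```text
time_s: 16.32
tool_pos: [0.5017, -0.1474, 0.172]
ee_rot: [0.22, 0.696, 0.639, -0.242]
force: [1.0, 8.2, 2.9]
width: 0.0878
grasp_force: 4.2
```

>>> move_arm(
  plan=[
    [[-0.006, 0, 0.0045, 0, 0, 0, 0], [0, 0, 0, 0, 0, 0, 0], [0, 0, 0, 0, 0, 0, 0]],
  ],
)

```text
time_s: 16.57
tool_pos: [0.5016, -0.1478, 0.172]
ee_rot: [0.22, 0.696, 0.64, -0.241]
force: [-0.5, 13.2, 6.7]
width: 0.0883
grasp_force: 6.4
```

>>> move_arm(
  plan=[
    [[-0.006, 0, 0.0045, 0, 0, 0, 0], [0, 0, 0, 0, 0, 0, 0], [0, 0, 0, 0, 0, 0, 0]],
  ],
)

```text
time_s: 16.82
tool_pos: [0.5016, -0.1482, 0.1721]
ee_rot: [0.219, 0.696, 0.64, -0.24]
force: [-2.9, 18.7, 11.6]
width: 0.0882
grasp_force: 8.8
```

```bash
python3 ck2.py
```

```text
16.8167 [ 0.50160104 -0.14817357  0.17206483] [-2.879056   18.68984064 11.56191456] [0.00113784 0.00160639] [ 0.03  0.76 -0.03  2.01  1.09  0.79 -1.03]
lying px [334. 218.] 1523 z 0.0811 ctr [ 488.9 -285. ] size [ 59.2 150.5] ang 85.16
tin/jar px [384. 209.] 541 z 0.1869 ctr [ 495.3 -382.9] size [54.6 56.3] ang 47.21
tin/jar px [381. 239.] 449 z 0.2171 ctr [ 426.6 -376.1] size [44.1 43.3] ang 80.64
lying s px [318. 198.] 356 z 0.0798 ctr [ 469.2 -303.3] size [102.6 120. ] ang 83.46
```

>>> move_arm(
  plan=[
    [[0.04, 0, -0.03, 0, 0, 0, 0], [0.08, 0, -0.06, 0, 0, 0, 0], [0.1, 0, -0.08, 0, 0, 0, 0], [0, 0, -0.18, 0, 0, 0, 0], [0, 0, -0.18, 0, 0, 0, 0], [0, 0, -0.18, 0, 0, 0, 0], [0, 0, 0, 0, 0, 0, 0], [0, 0, 0, 0, 0, 0, 0]],
  ],
)

```text
time_s: 17.58
tool_pos: [0.5124, -0.0294, 0.2573]
ee_rot: [0.221, 0.696, 0.639, -0.242]
force: [-0.3, -0.3, -0.4]
width: 0.0881
grasp_force: 0.0
```

```bash
python3 ck2.py
python3 - <<'E'
from h import *
import m as M
p,d,W=cam('wrist'); cv2.imwrite('pics/w5.png',p); M.rect('w lying',W,.07,.092,(.38,.62,-.4,.1)); M.rect('w deck',W,.11,.125)
q,_,W=cam('top'); M.rect('mill',W,.125,.145,(.5,.68,-.5,-.2)); M.rect('garlic',W,.03,.08,(.3,.38,-.5,-.2))
q,_,W=cam('scene'); cv2.imwrite('pics/s5.png',q)
E
```

```text
17.5833 [ 0.51240138 -0.02943429  0.25728633] [-0.32046125 -0.30509969 -0.44016049] [-0.11809202  0.00201162] [-0.1   0.61 -0.15  1.97  0.87  1.03 -0.97]
lying px [334. 218.] 1513 z 0.0813 ctr [ 489.  -284.9] size [ 59.  150.4] ang 85.01
tin/jar px [384. 209.] 533 z 0.187 ctr [ 494.9 -383.8] size [55.  54.6] ang 2.29
tin/jar px [381. 239.] 445 z 0.2171 ctr [ 426.8 -376.1] size [44.3 43.9] ang 78.17
lying s px [317. 201.] 544 z 0.0793 ctr [ 465.7 -300.9] size [102.8 113.6] ang 87.0
w lying px [282. 290.] 7237 z 0.0825 ctr [ 484.9 -314.5] size [122.4 149.9] ang 85.12
w lying px [200. 305.] 335 z 0.0804 ctr [ 387.3 -350.5] size [98.2  4.9] ang 87.43
w lying px [366. 305.] 316 z 0.0809 ctr [ 575.5 -358.9] size [81.9  6.6] ang 80.28
w deck px [183. 254.] 139 z 0.1229 ctr [ 452.8 -119.8] size [ 5.3 12.8] ang 68.18
w deck px [381. 254.] 159 z 0.1227 ctr [ 552.2 -128.4] size [13.2  6.1] ang 5.88
w deck px [209. 352.] 80 z 0.1185 ctr [ 383.2 -403.2] size [40.1 18.8] ang 74.65
w deck px [341. 352.] 302 z 0.1192 ctr [ 550.1 -408.4] size [60.7 64.7] ang 85.48
w deck px [264. 353.] 106 z 0.1192 ctr [ 453.8 -399.9] size [63.5 19.8] ang 80.71
mill px [357. 152.] 91 z 0.1293 ctr [ 640.8 -325.6] size [28.6 21.6] ang 8.05
garlic px [351. 284.] 380 z 0.04 ctr [ 337.7 -338.5] size [51.7 53.5] ang 34.04
```

View pics/w5.png

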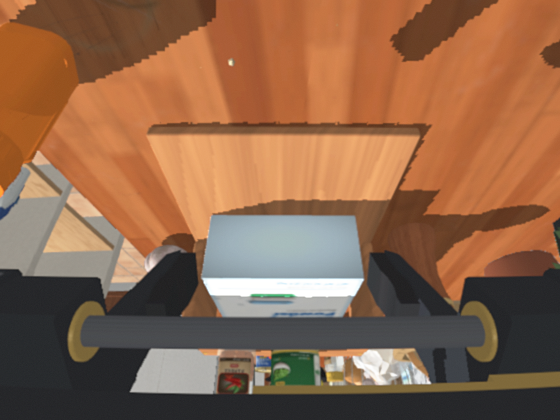

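View pics/s5.png

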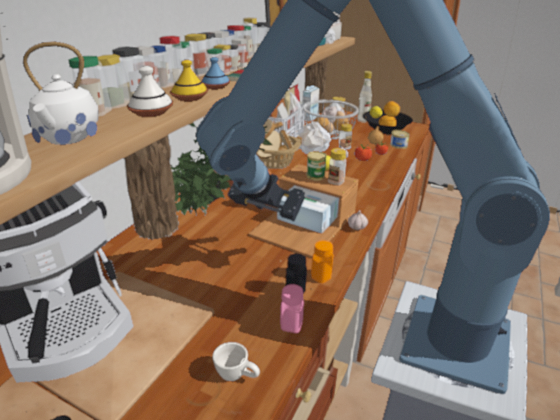

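```bash
python3 -c "
from cell import order; print(order.job_done())"
```

```text
the job is handed in; nothing more can be done
None
```

The job is done and handed in at 17.6 s. The jar stands upright on the deck beside the tin, and the carton lies flat with its top against the back rail and its underside at about shelf x = 109 mm. The tin, mill and garlic measured where they started.

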